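# Set out the shared tools of a soil lesson

### The job

Set out the shared tools for the soil lesson among the three dishes of stones: stand the low steel pan midway between the large round dish and the small round dish and set the brass sieve squarely on top of it, stand the capped glass jar midway between the small round dish and the square dish, and stand the dropper bottle midway between the large round dish and the square dish. Everything must stand upright, and the little black magnifier that stands in the middle of the dishes stays where it is.

Things in the scene. Friction and masses are not known exactly. Their poses are not given: they have to be found in the camera images.
- pan_center (a point): Low open round pan of bare steel with a plain solid floor, 56 mm across, 28 mm high, wall 3 mm, about 80 g, loose. The point is at its centre, half-way up (14 mm above its underside). It stands on the table. The brass sieve, of the same diameter, rests on its rim with nothing that locks. Its axes: z up when it stands upright.
- sieve_center (a point): Round sieve with a brass wall and a dark wire-mesh floor flush with its underside, open at the top, 56 mm across, 32 mm high, wall 3 mm, about 70 g, loose. The point is at its centre, half-way up (16 mm above its underside). At the start it stands on the table. Its axes: z up when it stands upright.
- jar_center (a point): Capped clear glass jar with a flat white cap, 44 mm across, 60 mm high, about 110 g, loose. The point is at its centre, half-way up (30 mm above its underside). Its axes: z up when it stands upright.
- dropper_center (a point): White plastic dropper bottle: round body 32 mm across up to 44 mm height, then a shoulder and a narrow black pointed tip, 68 mm high in all, about 60 g, loose. The point is on its axis, half-way up (34 mm above its underside). Its axes: z up when it stands upright.
- dish_large: Large round clear dish with a thin white rim, 90 mm across, 14 mm high, with stones in it, fixed. Origin: centre of its underside on the table. The three dishes stand on a white paper sheet (1 mm thick, only seen) with their centres 260 mm from one another (an equilateral triangle); which dish is at which corner, and how the triangle is turned and shifted, vary.
- dish_small: Small round clear dish with a thin white rim, 60 mm across, 14 mm high, with dark stones in it, fixed. Origin: centre of its underside on the table.
- dish_square: Square clear dish with a thin white rim, 80 by 80 mm, 14 mm high, with pale stones in it, fixed. Origin: centre of its underside on the table.
- loupe_center (a point): Little black round magnifier, 30 mm across, 16 mm high, about 50 g, loose, standing near the middle of the three dishes; it is to be left alone. The point is at its centre, half-way up.
Things that resemble listed ones, but are neither listed nor needed, are in the scene too. Leave any blue look-alike of the dish_small alone.

How it is judged:
By the outcome, as a careful person would: the job done as asked, in the order asked, and still so for the second after the job is handed in, with the robot touching nothing.
It also fails if it takes over 112 s, if anything falls off the work surface, if the arm or the gripper's body presses on something with over 40 N, if the wrist force passes 120 N, or if a joint passes its speed limit or range.

### The arm

A 6-joint arm with a two-finger parallel gripper is mounted at the origin on the work surface. World frame = base frame: x ahead of the robot, y to its left, z up, the work surface at z = 0. Lengths are in mm, angles in rad, forces in N, time in s.
With the tool pointing down it reaches from about 350 to 875 mm from the base axis. Payload 4.2 kg.
Tool frame: the origin (TCP) lies on the centre line of the jaws, within the pads' length; the fingertips stand 14 mm ahead of it and the grasp point (between the pads) lies 5 mm behind it (tcp_to_tips is the distance from the TCP to the fingertips, in mm); z points along the fingers, y is the direction in which the jaws open and shut (so a half turn about z gives the same grasp; the last joint's range is limited). The gripper opens to 85 mm and grips with 20 to 120 N. Pads are 22 mm wide; open, the fingers measure 114 mm over their backs; the gripper's body (76 mm by 85 mm) begins 54 mm behind the grasp point. The pads swing forward as they close: fully open they stand 13 mm farther back than shut.
Start: joints at [-1.052, 0.385, 0.008, 0, -1.194, -0.259], TCP at [160.571, -604, 245.312] pointing down, gripper open.
Joint ranges: [-3.14, 3.14], [-1.21, 2.06], [-1.07, 1.41], [-3.16, 2.05], [-2.99, -0.16], [-3.1, 3.1]. Speed limits (rad/s): [2.79, 2.79, 3.14, 3.14, 3.14, 3.14].

### API

Orientations are given as a unit quaternion [x, y, z, w].
In Python, from bench import read_state, get_image, job_done, tcp_to_tips gives the robot as it stands. The module is installed in compiled form; this text tells all that it offers.
- The arm moves only by the tool play_rows, never from a script. Its argument "targets" is a list of rows, each an object of numbers: "gripper": the gripper's target within -1 to 1 (shut at 1, half-way at 0, fully open at -1); "tx", "ty", "tz": the shift along the tool's x, y, z scaled (see below); "spin": the turn about the tool's z scaled (see below). A call has 1 to 12 rows; each row is the pose to reach, as a shift and turn from the pose commanded when the call began, along the tool's axes at that moment; what a row does not reach only later rows make up. The controller multiplies each number of a shift by 0.25 m and each number of a turn by pi/4 rad. A row lasts 1/8 s, in which the tool goes at most 62.5 mm and 10.7 degrees, less where a joint would pass 70% of its speed; a pose out of reach is approached as far as the arm can. A call with a number of a shift or a turn outside -1 to 1 is refused whole. A call with a gripper value outside its range is refused whole. The fingers move at their own pace and stop on an object; the grip force is fixed at half the most. Time passes only in rows, so rows that repeat a pose let the fingers close. It gives the time, the measured TCP pose, the force and the opening at its end, in the units of the state.
- read_state(): the state, without advancing time (a new reading comes with each control period).
- get_image(name): name is "scene" or "top" or "wrist"; returns a dict with "frame" (384x512x3 uint8, red, green, blue), "depth" (384x512 float32, mm along the optical axis (not along the pixel's ray), 0 where there is no reading), "mtx" (3x3 intrinsics, pixels), "world_to_cam" (4x4, takes a point from world to camera coordinates). Camera axes: x right, y up, looking along -z (the intrinsics and any distortion apply to the point x, -y, -z); pixel columns grow to the right and rows downward; lengths in mm; the calibration is good to about 2 mm. A picture is of the moment at which its call begins.
- job_done(): hands the job in, once; it reports no verdict.
The state is a dict: "clock": time; "joints": joint angles; "joint_vel": joint speeds; "joint_efforts": joint torques, N m; "position": TCP position; "ee_rot": TCP orientation; "contact_force": force on the tool from outside, world axes, zero at the start; "wrist_torque": the same for the moment, N m; "gripper_width": finger opening in mm.
Only numpy, scipy, OpenCV 4.12 (cv2) and the standard library are available. Lean on these libraries where they do the work, as an engineer would, in place of code of your own. Each camera call takes 0.05 s, during which the arm holds its last target.

## Working session

There is one attempt and no reset: what is moved stays moved. The work goes in short steps, Python scripts to look and compute and a tool call to move; the robot and the scene stay as the last step left them, time stands still between calls to the robot, and variables do not carry over. Pictures are saved under pics/ and viewed, and the job is handed in when it is done.

Besides the shell and the picture viewer there is one more tool, called after "Call:" as name(argument=value, ...) on one line, values as JSON. play_rows: Moves the arm, as the interface text tells. Its arguments: {"type":"object","properties":{"targets":{"type":"array","items":{"type":"object","properties":{"gripper":{"type":"number"},"tx":{"type":"number","minimum":-1,"maximum":1},"ty":{"type":"number","minimum":-1,"maximum":1},"tz":{"type":"number","minimum":-1,"maximum":1},"spin":{"type":"number","minimum":-1,"maximum":1}}}}},"required":["targets"]}

```bash
mkdir -p pics; cat > h.py <<'E'
import numpy as np, cv2
from bench import read_state,get_image
def grab(n,tag):
    d=get_image(n); np.savez(f'{tag}.npz',**{k:np.asarray(d[k]) for k in('frame','depth','mtx','world_to_cam')})
    cv2.imwrite(f'pics/{tag}.png',cv2.cvtColor(d['frame'],cv2.COLOR_RGB2BGR)); return d
def load(tag): return dict(np.load(f'{tag}.npz'))
def ray(d,u,v,z):
    K=d['mtx'];W=d['world_to_cam'];R=W[:3,:3];t=W[:3,3]
    c=-R.T@t; p=np.linalg.solve(K,np.array([u,v,1.])); p=R.T@np.array([p[0],-p[1],-p[2]])
    s=(z-c[2])/p[2]; return c+s*p
def proj(d,P):
    W=d['world_to_cam'];p=W[:3,:3]@np.asarray(P,float)+W[:3,3]
    q=d['mtx']@np.array([p[0],-p[1],-p[2]]);return q[:2]/q[2]
def cloud(d):
    K=d['mtx'];W=d['world_to_cam'];D=d['depth'].astype(float);h,w=D.shape
    u,v=np.meshgrid(np.arange(w),np.arange(h))
    p=np.stack([(u-K[0,2])/K[0,0]*D,-(v-K[1,2])/K[1,1]*D,-D],-1)
    P=(p-W[:3,3])@W[:3,:3]; P[D==0]=np.nan; return P
E
python3 - <<'E'
from h import *
for n in('scene','top','wrist'):
    d=grab(n,n+'0'); W=d['world_to_cam'];print(n,-W[:3,:3].T@W[:3,3],W[2,:3],d['mtx'].tolist(),(d['depth']>0).mean())
s=read_state();print({k:np.round(v,3).tolist() for k,v in s.items()})
E
```

```text
scene [1312.86287329  393.71664286  621.48231331] [0.75857588 0.3636006  0.54070069] [[442.1315093242427, 0.0, 262.48146753901165], [0.0, 442.1315093242427, 195.38003403174207], [0.0, 0.0, 1.0]] 0.9960581461588541
top [527.41085085  15.48248703 853.24007874] [-0.0261887  -0.0026435   0.99965352] [[353.01824602735564, 0.0, 257.1328075233626], [0.0, 353.01824602735564, 189.04234863684604], [0.0, 0.0, 1.0]] 0.995819091796875
wrist [  91.10342603 -622.22081166  374.06792602] [-0.27302197 -0.07492139  0.95908591] [[274.8247905691788, 0.0, 258.6099044013742], [0.0, 274.8247905691788, 188.9985007291984], [0.0, 0.0, 1.0]] 0.995941162109375
{'clock': 0.15, 'joints': [-1.052, 0.385, 0.007, -0.0, -1.194, -0.259], 'joint_vel': [-0.001, -0.003, 0.004, 0.001, 0.002, 0.0], 'joint_efforts': [0.0, -39.268, 18.858, 4.189, -0.003, -0.0], 'position': [160.459, -603.619, 244.454], 'ee_rot': [-0.129, 0.992, 0.001, -0.0], 'contact_force': [0.046, 0.934, 0.01], 'wrist_torque': [0.001, 0.021, -0.001], 'gripper_width': 85.451}
```

View pics/top0.png

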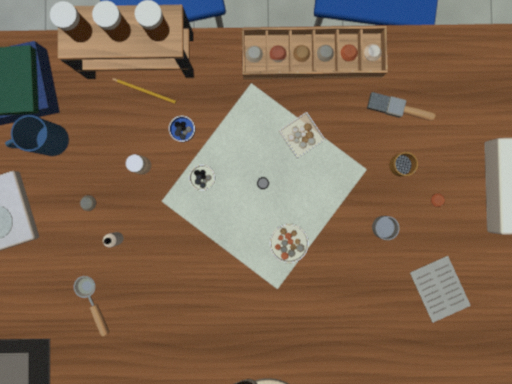

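View pics/scene0.png

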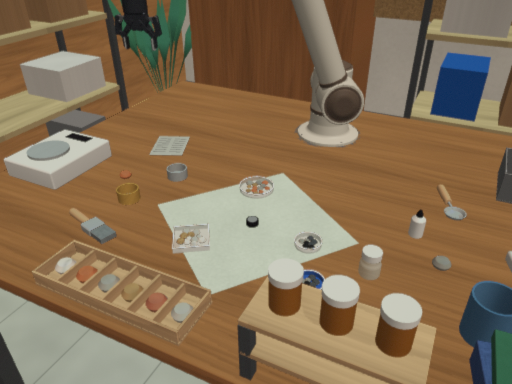

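The top view shows the large dish near (289,243), the small dish (202,178), the square dish (303,135) and the loupe (263,183). The pan is at (386,228), the sieve at (404,163), the jar at (135,163) and the dropper at (110,240). The blue look-alike is at (181,128). Next I measure them from depth and masks.

```bash
python3 - <<'E'
from h import *
d=load('top0');P=cloud(d)
Z=P[...,2]
print('table z',np.nanmedian(Z[300:360,150:250]))
seeds=dict(large=(289,243),small=(202,178),square=(303,135),loupe=(263,183),pan=(386,228),sieve=(404,163),jar=(135,163),drop=(110,240))
z0=np.nanmedian(Z[300:360,150:250])
m=((Z-z0)>6).astype(np.uint8)
n,l,st,ce=cv2.connectedComponentsWithStats(m)
for k,(u,v) in seeds.items():
    w=l[v-8:v+9,u-8:u+9];w=w[w>0]
    if len(w)==0: print(k,'none');continue
    i=np.bincount(w).argmax()
    q=P[l==i]; c=(np.nanmin(q,0)+np.nanmax(q,0))/2
    print(k,st[i],ce[i].round(1),'bbox ctr',c.round(1),'ext',np.ptp(q,axis=0).round(1),'mean',q.mean(0).round(1))
f=cv2.cvtColor(d['frame'],cv2.COLOR_RGB2BGR)
cv2.imwrite('pics/crop1.png',cv2.resize(f[70:290,70:270],None,fx=2.7,fy=2.7,interpolation=cv2.INTER_CUBIC))
cv2.imwrite('pics/crop2.png',cv2.resize(f[90:290,250:450],None,fx=3,fy=3,interpolation=cv2.INTER_CUBIC))
E
```

```text
table z -0.6823339658772297
large [270 224  39  39 627] [289.1 244.9] bbox ctr [420.4 -56.   11.6] ext [90.  90.2 12.6] mean [415.7 -56.5  10.5]
small [189 165  26  26 332] [201.1 177.7] bbox ctr [578.6 149.6  11.6] ext [59.8 59.8 12.4] mean [578.4 151.3  10.8]
square [288 124  28  25 417] [302.4 135.9] bbox ctr [675.3 -90.5  10.3] ext [57.8 65.1  9.6] mean [675.5 -92.5  10.4]
loupe [257 178  13  12 119] [262.8 183.3] bbox ctr [562.4   3.6  12.8] ext [26.4 28.6 10.8] mean [562.7   4.2  14.8]
pan [373 216  27  25 240] [386.1 227.9] bbox ctr [ 453.6 -284.8   18. ] ext [55.7 56.2 25.2] mean [ 453.7 -284.5   19.6]
sieve [390 153  28  24 290] [404.4 164.4] bbox ctr [ 601.9 -329.2   20.2] ext [53.7 55.1 29.6] mean [ 602.6 -330.1   21.9]
jar [126 155  26  20 391] [138.4 164.3] bbox ctr [609.3 292.5  34. ] ext [41.7 41.3 56.9] mean [608.6 288.   48.6]
drop [103 233  20  15 229] [112.6 239.6] bbox ctr [435.8 356.2  37.1] ext [30.6 31.6 62.2] mean [437.1 350.6  41.7]
```

View pics/crop1.png

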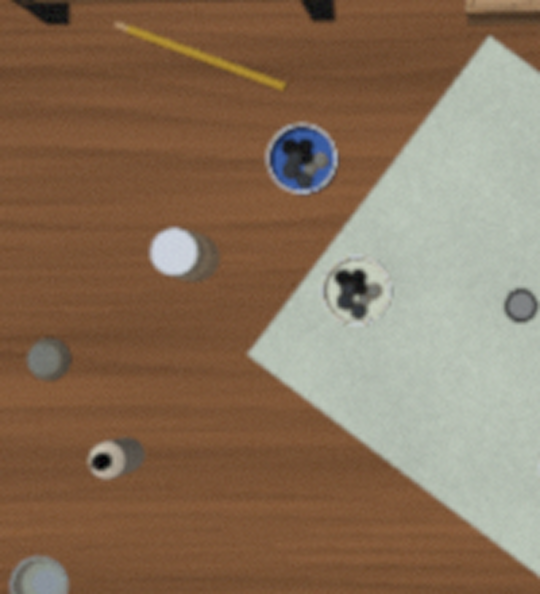

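View pics/crop2.png

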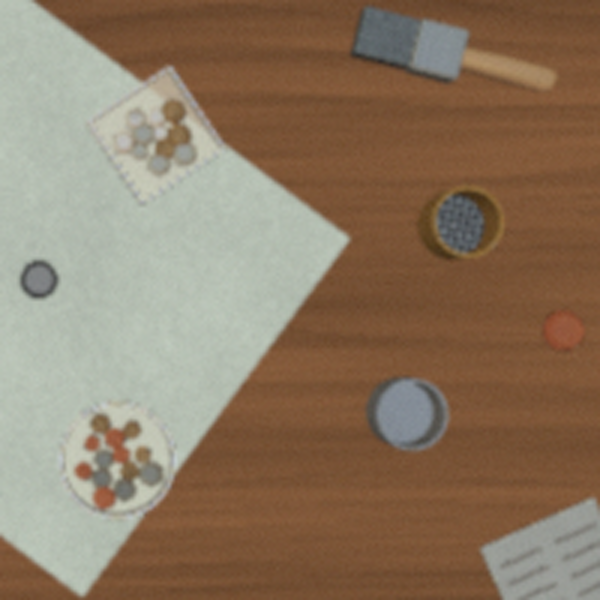

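View pics/wrist0.png

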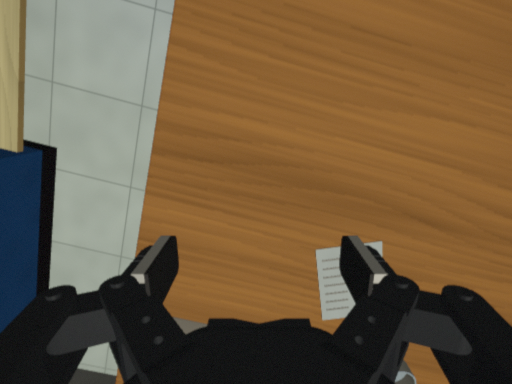

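Heights, sizes and the 260 mm spacing agree with what was given. I refine the centres with rim circle fits and work out the targets.

```bash
cat >> h.py <<'E'
from scipy.optimize import least_squares
def obj(d,xy,rad,zlo,zhi):
    P=cloud(d);q=P[(np.hypot(P[...,0]-xy[0],P[...,1]-xy[1])<rad)&(P[...,2]>zlo)&(P[...,2]<zhi)]
    return q
def circ(q,R=None):
    # centre by enclosing circle of the rim points and by fit
    c,r=cv2.minEnclosingCircle(q[:,:2].astype(np.float32))
    return np.array(c),r,q.mean(0)
E
python3 - <<'E'
from h import *
import bench
print('tips',tcp_to_tips) if 'tcp_to_tips' in globals() else print(type(bench.tcp_to_tips), bench.tcp_to_tips)
try: print(bench.tcp_to_tips())
except Exception as e: print(e)
d=load('top0')
for n,xy,rad,zl,zh in [('large',(420,-56),55,9,25),('small',(578,150),40,9,20),('square',(676,-91),62,6,25),('pan',(454,-285),40,20,40),('sieve',(602,-329),40,24,45),('jar',(609,292),40,52,70),('drop',(436,356),30,36,48),('droptip',(436,356),30,55,80),('loupe',(562,4),30,10,25)]:
    q=obj(d,xy,rad,zl,zh)
    if len(q)<3: print(n,len(q));continue
    c,r,m=circ(q);print(n,len(q),c.round(1),round(r,1),m.round(1),q[:,2].max().round(1))
    if n=='square': print(cv2.minAreaRect(q[:,:2].astype(np.float32)))
# dishes by colour: white rim outlines? sieve/pan in scene view
s=load('scene0');
for n,xy,rad,zl,zh in [('large',(420,-56),55,9,25),('small',(578,150),40,9,20),('square',(676,-91),65,6,25),('pan',(454,-285),40,20,40),('sieve',(602,-329),40,24,45),('jar',(609,292),40,52,70),('drop',(436,356),30,36,80),('loupe',(562,4),30,10,25)]:
    q=obj(s,xy,rad,zl,zh)
    if len(q)<3: print(n,len(q));continue
    c,r,m=circ(q);print('S',n,len(q),c.round(1),round(r,1),m.round(1),q[:,2].max().round(1))
    if n=='square': print(cv2.minAreaRect(q[:,:2].astype(np.float32)))
E
```

```text
<class 'float'> 14.0
'float' object is not callable
large 427 [419.4 -56.2] 46.0 [415.3 -57.8  12. ] 17.9
small 228 [578.6 149.2] 31.0 [578.6 151.8  12.3] 17.8
square 589 [676.6 -90.1] 54.7 [676.3 -92.4  11.2] 17.3
((677.121826171875, -91.19806671142578), (80.16148376464844, 80.58763122558594), 32.505828857421875)
pan 134 [ 453.8 -284.9] 28.2 [ 453.3 -285.    25.5] 30.6
sieve 142 [ 603.4 -329.6] 28.4 [ 602.5 -329.3   29.5] 35.0
jar 257 [610.5 293.3] 20.1 [609.9 292.8  59. ] 62.4
drop 85 [435.5 356.4] 16.0 [436.7 351.6  44. ] 47.9
droptip 38 [436.2 355.7] 7.1 [436.6 354.6  61.9] 68.2
loupe 117 [562.9   3.8] 14.5 [562.8   3.9  14.9] 18.3
S large 263 [421.4 -54.9] 49.1 [417.7 -53.   11.9] 16.7
S small 220 [580.7 154.2] 31.9 [579.8 153.5  12. ] 17.6
S square 631 [679.  -87.1] 56.3 [681.2 -87.1  10.8] 17.0
((679.0242309570312, -87.14593505859375), (84.56613159179688, 80.21318054199219), 32.980533599853516)
S pan 121 [ 455.8 -281.3] 30.3 [ 455.8 -279.6   24.7] 30.7
S sieve 150 [ 604.5 -324. ] 29.9 [ 605.6 -324.7   28.6] 33.3
S jar 263 [612.7 300. ] 22.0 [615.7 298.4  58.6] 62.7
S drop 164 [441.6 360.8] 15.8 [444.5 361.2  48.8] 67.5
S loupe 88 [564.9   7.1] 15.8 [567.    8.5  14.5] 17.9
```

```bash
cat >> h.py <<'E'
from scipy.spatial.transform import Rotation as Ro
def go(x,y,z,yaw=None):
    """scaled numbers to go to TCP x,y,z; yaw = direction of tool y in degrees (mod 180)"""
    s=read_state();R=Ro.from_quat(s['ee_rot']).as_matrix();p=np.array(s['position'])
    d=R.T@(np.array([x,y,z])-p)
    cy=np.degrees(np.arctan2(R[1,1],R[0,1]));out=(d/250).round(3)
    sp=0
    if yaw is not None:
        dy=(yaw-cy+90)%180-90; sp=-dy/45   # tool z is down
    print('t',round(float(s['clock']),2),'pos',p.round(1),'yaw',round(cy,1),'tilt',round(float(np.degrees(np.arccos(-R[2,2]))),2),'j6',round(float(s['joints'][5]),2),'w',round(float(s['gripper_width']),1),'F',np.round(s['contact_force'],1),'| t',out,'spin',round(sp,3))
E
python3 - <<'E'
from h import *
go(300,-450,245); go(454,-285,180)
E
```

```text
t 0.15 pos [ 160.5 -603.6  244.5] yaw 104.9 tilt 0.1 j6 -0.26 w 85.5 F [0.  0.9 0. ] | t [-0.697  0.451 -0.002] spin 0
t 0.15 pos [ 160.5 -603.6  244.5] yaw 104.9 tilt 0.1 j6 -0.26 w 85.5 F [0.  0.9 0. ] | t [-1.462  0.93   0.259] spin 0
```

Call:
play_rows(targets=[{"tx":-0.73,"ty":0.465,"tz":0.13,"gripper":-1},{"tx":-0.73,"ty":0.465,"tz":0.13,"gripper":-1},{"tx":-0.73,"ty":0.465,"tz":0.13,"gripper":-1},{"tx":-0.73,"ty":0.465,"tz":0.13,"gripper":-1},{"tx":-0.73,"ty":0.465,"tz":0.13,"gripper":-1}])

```text
invalid input
```

```bash
python3 - <<'E'
from h import *
go(454,-285,180)
E
```

```text
t 0.15 pos [ 160.5 -603.6  244.5] yaw 104.9 tilt 0.1 j6 -0.26 w 85.5 F [0.  0.9 0. ] | t [-1.462  0.93   0.259] spin 0
```

Call:
play_rows(targets=[{"tx":-0.73,"ty":0.465,"tz":0.13,"spin":0,"gripper":-1},{"tx":-0.73,"ty":0.465,"tz":0.13,"spin":0,"gripper":-1},{"tx":-0.73,"ty":0.465,"tz":0.13,"spin":0,"gripper":-1},{"tx":-0.73,"ty":0.465,"tz":0.13,"spin":0,"gripper":-1},{"tx":-0.73,"ty":0.465,"tz":0.13,"spin":0,"gripper":-1}])

```text
clock: 0.78
position: [308.1, -443.1, 212.4]
ee_rot: [-0.131, 0.991, 0.0, -0.0]
contact_force: [0.0, -0.0, 0.1]
gripper_width: 85.5
```

```bash
python3 - <<'E'
from h import *
go(454,-285,180)
E
```

```text
t 0.78 pos [ 308.1 -443.1  212.4] yaw 105.1 tilt 0.06 j6 -0.64 w 85.5 F [ 0.  -0.   0.1] | t [-0.728  0.459  0.13 ] spin 0
```

Call:
play_rows(targets=[{"tx":-0.728,"ty":0.46,"tz":0.13,"spin":0,"gripper":-1},{"tx":-0.728,"ty":0.46,"tz":0.13,"spin":0,"gripper":-1},{"tx":-0.728,"ty":0.46,"tz":0.13,"spin":0,"gripper":-1},{"tx":-0.728,"ty":0.46,"tz":0.13,"spin":0,"gripper":-1},{"tx":-0.728,"ty":0.46,"tz":0.13,"spin":0,"gripper":-1}])

```text
clock: 1.4
position: [454.3, -286.3, 179.8]
ee_rot: [-0.131, 0.991, 0.0, -0.0]
contact_force: [0.8, -0.3, -0.5]
gripper_width: 85.4
```

```bash
python3 - <<'E'
from h import *
go(454,-285,180)
d=grab('wrist','w1')
q=obj(d,(454,-285),45,20,40);print(len(q),circ(q),q[:,2].max())
print('pan proj from top',proj(d,(454,-285,28)))
E
```

```text
t 1.4 pos [ 454.3 -286.3  179.8] yaw 105.0 tilt 0.05 j6 -1.05 w 85.4 F [ 0.8 -0.3 -0.5] | t [-0.     0.005 -0.001] spin 0
599 (array([ 455.11410522, -283.72955322]), 27.809223175048828, array([ 456.40491152, -283.34423756,   27.40748135])) 30.85491580365516
pan proj from top [259.71783015 178.91858278]
```

View pics/w1.png

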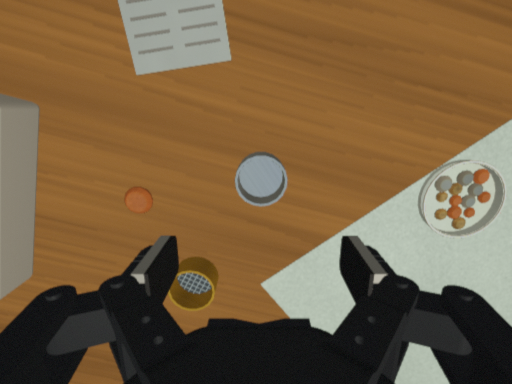

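Call:
play_rows(targets=[{"tx":-0.003,"ty":0.007,"tz":0.24,"spin":0,"gripper":-1},{"tx":-0.003,"ty":0.007,"tz":0.44,"spin":0,"gripper":-1},{"tx":-0.003,"ty":0.007,"tz":0.58,"spin":0,"gripper":-1},{"tx":-0.003,"ty":0.007,"tz":0.643,"spin":0,"gripper":-1},{"tx":-0.003,"ty":0.007,"tz":0.643,"spin":0,"gripper":-1},{"tx":-0.003,"ty":0.007,"tz":0.643,"spin":0,"gripper":1},{"tx":-0.003,"ty":0.007,"tz":0.643,"spin":0,"gripper":1},{"tx":-0.003,"ty":0.007,"tz":0.643,"spin":0,"gripper":1},{"tx":-0.003,"ty":0.007,"tz":0.643,"spin":0,"gripper":1},{"tx":-0.003,"ty":0.007,"tz":0.643,"spin":0,"gripper":1}])

```text
clock: 2.7
position: [455.1, -285.5, 21.6]
ee_rot: [-0.13, 0.992, -0.001, 0.002]
contact_force: [0.4, -0.2, 6.6]
gripper_width: 53.3
```

```bash
python3 - <<'E'
from h import *
go(454.5,-284.3,160)
d=grab('wrist','w2')
E
```

```text
t 2.7 pos [ 455.1 -285.5   21.6] yaw 104.9 tilt 0.23 j6 -1.05 w 53.3 F [ 0.4 -0.2  6.6] | t [-0.001  0.004 -0.554] spin 0
```

View pics/w2.png

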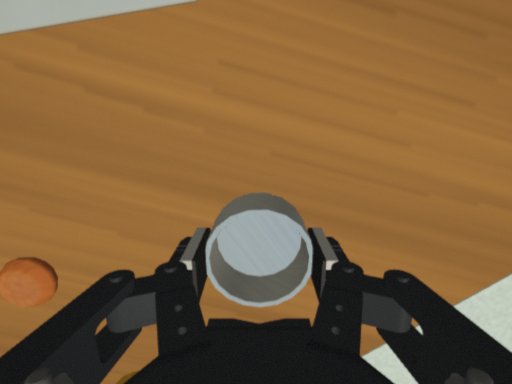

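The gripper has closed on the pan: its rim is centred near (260,255) between the pads, and the width reads 53 mm. I lift it and carry it.

Call:
play_rows(targets=[{"tx":0,"ty":0,"tz":-0.1,"spin":0,"gripper":1},{"tx":0,"ty":0,"tz":-0.3,"spin":0,"gripper":1},{"tx":0,"ty":0,"tz":-0.45,"spin":0,"gripper":1},{"tx":0,"ty":0,"tz":-0.45,"spin":0,"gripper":1}])

```text
clock: 3.25
position: [455.8, -285.5, 136.0]
ee_rot: [-0.13, 0.992, -0.002, 0.004]
contact_force: [0.0, 0.1, -1.1]
gripper_width: 53.0
```

```bash
python3 - <<'E'
from h import *
d=grab('wrist','w3')
go(499.3,46.8,132,75)
q=obj(d,read_state()['position'][:2],60,80,160);P=q
print(len(q),q[:,2].max())
print(np.histogram(q[:,2],bins=np.arange(80,165,5)))
E
```

```text
t 3.3 pos [ 454.3 -284.9  133.8] yaw 104.9 tilt 0.23 j6 -1.05 w 53.0 F [-0.6 -0.8 -0.9] | t [-0.515  1.236  0.007] spin 0.664
11707 159.97734099139603
(array([   0,    0,    0,    0,    0,    0,    0, 3436, 1425,  787,  993,
       1203, 2499,  431,  472,  461]), array([ 80,  85,  90,  95, 100, 105, 110, 115, 120, 125, 130, 135, 140,
       145, 150, 155, 160]))
```

View pics/w3.png

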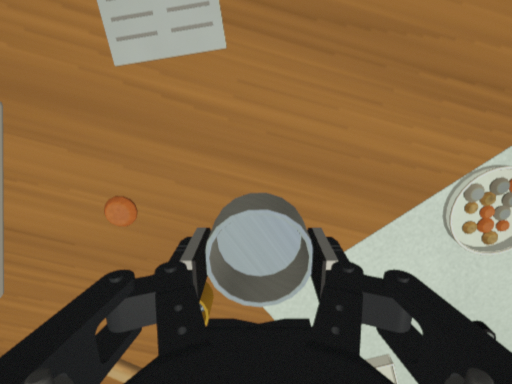

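Call:
play_rows(targets=[{"tx":-0.26,"ty":0.62,"tz":0,"spin":0.66,"gripper":1},{"tx":-0.26,"ty":0.62,"tz":0,"spin":0.66,"gripper":1},{"tx":-0.26,"ty":0.62,"tz":0,"spin":0.66,"gripper":1},{"tx":-0.26,"ty":0.62,"tz":0,"spin":0.66,"gripper":1}])

```text
clock: 3.8
position: [476.0, -115.8, 130.9]
ee_rot: [0.128, 0.992, 0.0, -0.001]
contact_force: [0.4, -0.4, -0.8]
gripper_width: 53.5
```

```bash
python3 - <<'E'
from h import *
go(499.3,46.8,132,75)
E
```

```text
t 3.8 pos [ 476.  -115.8  130.9] yaw 75.3 tilt 0.15 j6 -1.92 w 53.5 F [ 0.4 -0.4 -0.8] | t [ 0.075  0.653 -0.005] spin 0.007
```

Call:
play_rows(targets=[{"tx":0.075,"ty":0.653,"tz":0,"spin":0,"gripper":1},{"tx":0.075,"ty":0.653,"tz":0,"spin":0,"gripper":1},{"tx":0.075,"ty":0.653,"tz":0,"spin":0,"gripper":1},{"tx":0.075,"ty":0.653,"tz":0.15,"spin":0,"gripper":1},{"tx":0.075,"ty":0.653,"tz":0.2,"spin":0,"gripper":1}])

```text
clock: 4.42
position: [497.8, 43.8, 79.2]
ee_rot: [0.129, 0.992, -0.001, -0.003]
contact_force: [-0.2, 0.6, -1.0]
gripper_width: 53.1
```

```bash
python3 - <<'E'
from h import *
go(499.3,46.8,22,75)
E
```

```text
t 4.42 pos [497.8  43.8  79.2] yaw 75.2 tilt 0.39 j6 -2.24 w 53.1 F [-0.2  0.6 -1. ] | t [-0.004  0.014  0.229] spin 0.005
```

Call:
play_rows(targets=[{"tx":0,"ty":0,"tz":0,"spin":0,"gripper":1},{"tx":0,"ty":0,"tz":0,"spin":0,"gripper":1}])

```text
clock: 4.68
position: [500.8, 43.8, 82.7]
ee_rot: [0.129, 0.992, 0.0, 0.001]
contact_force: [-0.3, -0.2, -0.9]
gripper_width: 53.5
```

```bash
python3 - <<'E'
from h import *
go(499.3,46.8,22,75)
E
```

```text
t 4.67 pos [500.8  43.8  82.7] yaw 75.2 tilt 0.06 j6 -2.24 w 53.5 F [-0.3 -0.2 -0.9] | t [0.009 0.01  0.243] spin 0.003
```

Call:
play_rows(targets=[{"tx":0.008,"ty":0.011,"tz":0.1,"spin":0,"gripper":1},{"tx":0.008,"ty":0.011,"tz":0.18,"spin":0,"gripper":1},{"tx":0.008,"ty":0.011,"tz":0.22,"spin":0,"gripper":1},{"tx":0.008,"ty":0.011,"tz":0.235,"spin":0,"gripper":1},{"tx":0.008,"ty":0.011,"tz":0.235,"spin":0,"gripper":1}])

```text
clock: 5.3
position: [499.6, 47.3, 23.8]
ee_rot: [0.129, 0.992, 0.0, 0.0]
contact_force: [-0.7, 0.9, 0.7]
gripper_width: 53.4
```

```bash
python3 - <<'E'
from h import *
go(499.3,46.8,21.6,75)
E
```

```text
t 5.3 pos [499.6  47.3  23.8] yaw 75.2 tilt 0.06 j6 -2.25 w 53.4 F [-0.7  0.9  0.7] | t [ 0.    -0.002  0.009] spin 0.004
```

Call:
play_rows(targets=[{"tx":0,"ty":0,"tz":0.006,"spin":0,"gripper":1},{"tx":0,"ty":0,"tz":0.006,"spin":0,"gripper":1}])

```text
clock: 5.55
position: [499.3, 47.4, 22.2]
ee_rot: [0.129, 0.992, 0.0, 0.0]
contact_force: [1.1, -0.6, -0.8]
gripper_width: 53.3
```

Call:
play_rows(targets=[{"tx":0,"ty":0,"tz":0.006,"spin":0,"gripper":1},{"tx":0,"ty":0,"tz":0.006,"spin":0,"gripper":1}])

```text
clock: 5.8
position: [499.4, 47.4, 21.6]
ee_rot: [0.129, 0.992, 0.0, 0.0]
contact_force: [-2.3, 0.4, 8.9]
gripper_width: 53.1
```

Call:
play_rows(targets=[{"tx":0,"ty":0,"tz":-0.002,"spin":0,"gripper":-1},{"tx":0,"ty":0,"tz":-0.002,"spin":0,"gripper":-1},{"tx":0,"ty":0,"tz":-0.002,"spin":0,"gripper":-1},{"tx":0,"ty":0,"tz":-0.002,"spin":0,"gripper":-1},{"tx":0,"ty":0,"tz":-0.2,"spin":0,"gripper":-1},{"tx":0,"ty":0,"tz":-0.5,"spin":0,"gripper":-1},{"tx":0,"ty":0,"tz":-0.6,"spin":0,"gripper":-1},{"tx":0,"ty":0,"tz":-0.6,"spin":0,"gripper":-1}])

```text
clock: 6.8
position: [500.9, 47.9, 173.7]
ee_rot: [0.129, 0.992, 0.002, 0.004]
contact_force: [0.3, 0.3, -0.3]
gripper_width: 85.0
```

```bash
python3 - <<'E'
from h import *
d=grab('wrist','w4')
go(602.5,-328.5,170,75)
for n,xy,r,a,b in [('pan',(499.3,46.8),45,20,40),('loupe',(562,4),30,10,25),('large',(420,-56),55,9,25),('small',(578,150),40,9,20),('square',(676,-91),62,6,25)]:
    q=obj(d,xy,r,a,b)
    if len(q)>3: print(n,len(q),circ(q),q[:,2].max())
E
```

```text
t 6.85 pos [499.5  47.5 171.5] yaw 75.2 tilt 0.19 j6 -2.25 w 85.3 F [ 0.4  0.5 -0.6] | t [-0.783 -1.349  0.005] spin 0.004
pan 625 (array([500.44638062,  47.50481796]), 27.919757843017578, array([501.57893832,  46.88895696,  27.36660994])) 30.93816098856825
loupe 507 (array([564.19219971,   5.44302368]), 15.025238990783691, array([563.02631092,   6.03312758,  16.13560819])) 19.290045723480695
large 3372 (array([421.3223877 , -54.62153625]), 46.50404357910156, array([416.51595441, -56.40986718,  12.5850928 ])) 18.30173572518385
small 1258 (array([579.41003418, 151.27389526]), 31.412687301635742, array([578.37382873, 154.09961395,  12.44443443])) 17.9458714880378
square 852 (array([659.74523926, -77.1531601 ]), 36.58864974975586, array([655.83122109, -78.96741196,  11.3485874 ])) 17.49067796976697
```

View pics/w4.png

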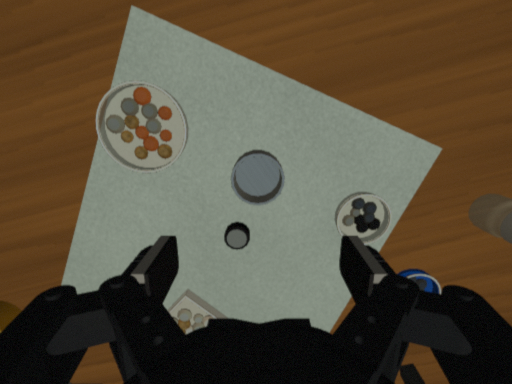

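The pan stands at (257,177) in the wrist view. It is within about 1 mm of the midpoint between the large and small dishes in that same view, and the loupe is untouched. Next is the sieve.

Call:
play_rows(targets=[{"tx":-0.395,"ty":-0.675,"tz":0,"spin":0,"gripper":-1},{"tx":-0.395,"ty":-0.675,"tz":0,"spin":0,"gripper":-1},{"tx":-0.395,"ty":-0.675,"tz":0,"spin":0,"gripper":-1},{"tx":-0.395,"ty":-0.675,"tz":0,"spin":0,"gripper":-1}])

```text
clock: 7.35
position: [550.8, -144.4, 167.7]
ee_rot: [0.132, 0.991, -0.0, -0.002]
contact_force: [-0.7, 0.7, -0.2]
gripper_width: 85.4
```

```bash
python3 - <<'E'
from h import *
go(603.2,-328.5,170,75)
E
```

```text
t 7.35 pos [ 550.8 -144.4  167.7] yaw 74.9 tilt 0.24 j6 -1.86 w 85.4 F [-0.7  0.7 -0.2] | t [-0.394 -0.656 -0.01 ] spin -0.003
```

Call:
play_rows(targets=[{"tx":-0.394,"ty":-0.66,"tz":0,"spin":0,"gripper":-1},{"tx":-0.394,"ty":-0.66,"tz":0,"spin":0,"gripper":-1},{"tx":-0.394,"ty":-0.66,"tz":0,"spin":0,"gripper":-1},{"tx":-0.394,"ty":-0.66,"tz":0,"spin":0,"gripper":-1},{"tx":-0.394,"ty":-0.66,"tz":0,"spin":0,"gripper":-1}])

```text
clock: 7.98
position: [603.7, -325.1, 168.3]
ee_rot: [0.129, 0.992, 0.001, -0.002]
contact_force: [-0.4, -0.1, -1.3]
gripper_width: 85.3
```

```bash
python3 - <<'E'
from h import *
d=grab('wrist','w5')
q=obj(d,(603,-329),45,24,45);print(len(q),circ(q),q[:,2].max())
c=circ(q)[0]
go(c[0],c[1],20,75)
E
```

```text
669 (array([ 604.54046631, -328.36566162]), 27.86845588684082, array([ 605.55702026, -328.92281906,   31.32925143])) 34.77862511806186
t 8.03 pos [ 603.9 -324.4  169. ] yaw 75.2 tilt 0.16 j6 -1.57 w 85.5 F [ 0.4 -0.2  0.2] | t [-0.008 -0.015  0.596] spin 0.005
```

View pics/w5.png

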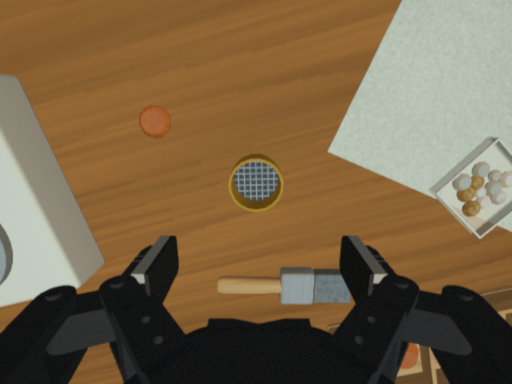

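The sieve is at (256,182) in the wrist view, agreeing with the top view to about 1 mm. I descend and grip.

Call:
play_rows(targets=[{"tx":-0.008,"ty":-0.015,"tz":0.24,"spin":0,"gripper":-1},{"tx":-0.008,"ty":-0.015,"tz":0.44,"spin":0,"gripper":-1},{"tx":-0.008,"ty":-0.015,"tz":0.55,"spin":0,"gripper":-1},{"tx":-0.008,"ty":-0.015,"tz":0.58,"spin":0,"gripper":-1},{"tx":-0.008,"ty":-0.015,"tz":0.58,"spin":0,"gripper":-1},{"tx":-0.008,"ty":-0.015,"tz":0.58,"spin":0,"gripper":1},{"tx":-0.008,"ty":-0.015,"tz":0.58,"spin":0,"gripper":1},{"tx":-0.008,"ty":-0.015,"tz":0.58,"spin":0,"gripper":1},{"tx":-0.008,"ty":-0.015,"tz":0.58,"spin":0,"gripper":1},{"tx":-0.008,"ty":-0.015,"tz":0.58,"spin":0,"gripper":1}])

```text
clock: 9.28
position: [606.8, -330.3, 28.0]
ee_rot: [0.129, 0.992, -0.001, 0.002]
contact_force: [-1.4, 1.5, 6.6]
gripper_width: 54.3
```

```bash
python3 - <<'E'
from h import *
go(604.5,-328.4,150,75)
E
```

```text
t 9.28 pos [ 606.8 -330.3   28. ] yaw 75.2 tilt 0.24 j6 -1.56 w 54.3 F [-1.4  1.5  6.6] | t [ 0.009  0.005 -0.488] spin 0.005
```

Call:
play_rows(targets=[{"tx":0,"ty":0,"tz":-0.1,"spin":0,"gripper":1},{"tx":0,"ty":0,"tz":-0.3,"spin":0,"gripper":1},{"tx":0,"ty":0,"tz":-0.5,"spin":0,"gripper":1},{"tx":0,"ty":0,"tz":-0.5,"spin":0,"gripper":1},{"tx":0,"ty":0,"tz":-0.5,"spin":0,"gripper":1},{"tx":0,"ty":0,"tz":-0.5,"spin":0,"gripper":1}])

```text
clock: 10.02
position: [604.4, -329.6, 148.5]
ee_rot: [0.129, 0.992, 0.0, -0.002]
contact_force: [-0.2, -0.1, -1.3]
gripper_width: 54.5
```

```bash
python3 - <<'E'
from h import *
d=grab('wrist','w6')
go(499.5,47.4,150,75)
s=read_state();R=Ro.from_quat(s['ee_rot']).as_matrix();p=np.array(s['position'])
P=(cloud(d)-p)@R  # tool frame
f=d['frame'].astype(int)
hsv=cv2.cvtColor(d['frame'],cv2.COLOR_RGB2HSV)
np.savez('tool6.npz',P=P)
print(hsv[250:300:6,215],)
for lo,hi in [(-12,-8),(-8,-4),(-4,0),(0,4),(4,10),(10,16),(16,24),(24,32)]:
    q=P[(np.hypot(P[...,0],P[...,1])<31)&(P[...,2]>lo)&(P[...,2]<hi)]
    if len(q)>5: print(lo,hi,len(q),q.min(0).round(1),q.max(0).round(1))
E
```

```text
t 10.07 pos [ 604.6 -329.7  148.5] yaw 75.2 tilt 0.19 j6 -1.56 w 54.1 F [0.3 0.2 0.7] | t [ 0.792  1.35  -0.003] spin 0.004
[[ 20 204 130]
 [ 20 203 128]
 [ 19 202 129]
 [ 20 203 137]
 [ 22 182 172]
 [ 17 164 160]
 [ 16 163 156]
 [ 16 165 153]
 [ 16 161 154]]
-12 -8 178 [-10.9 -28.8 -12. ] [11.8 28.9 -8. ]
-8 -4 1719 [-25.6 -29.   -8. ] [30.1 28.9 -4. ]
-4 0 952 [-26.4 -28.9  -4. ] [29.9 28.7 -0. ]
0 4 729 [-23.6 -28.8   0. ] [30.  28.7  4. ]
4 10 963 [-23.9 -28.8   4. ] [30.2 28.8 10. ]
10 16 832 [-23.5 -24.9  10. ] [30.  25.4 16. ]
16 24 3208 [-23.6 -25.4  16. ] [30.2 25.5 24. ]
24 32 1465 [-23.2 -25.5  24. ] [29.9 25.  28. ]
```

View pics/w6.png

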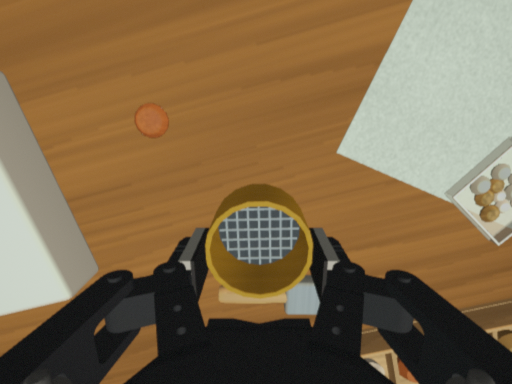

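```bash
python3 - <<'E'
from h import *
d6=load('w6');d3=load('w3')
# fixed cam->tool rotation from w6
s=read_state();R=Ro.from_quat(s['ee_rot']).as_matrix();p=np.array(s['position'])
W=d6['world_to_cam']
T=np.eye(4);T[:3,:3]=R;T[:3,3]=p
M=W@T; Mi=np.linalg.inv(M)   # cam->tool
for n,d in(('pan',d3),('sieve',d6)):
    P=cloud(d); c=P@d['world_to_cam'][:3,:3].T+d['world_to_cam'][:3,3]
    t=c@Mi[:3,:3].T+Mi[:3,3]
    q=t[(np.hypot(t[...,0],t[...,1])<34)&(abs(t[...,1])<20)&(t[...,2]>-9)&(t[...,2]<0)]
    top=np.percentile(q[:,2],3)
    # outer radius fit with known R=28 on rim top: x extremes
    r=q[q[:,2]<top+2]
    f=least_squares(lambda v:np.hypot(r[:,0]-v[0],r[:,1]-v[1])-v[2],[0,0,27],loss='soft_l1')
    print(n,len(q),len(r),'top',top.round(1),'xrange',r[:,0].min().round(1),r[:,0].max().round(1),'fit',f.x.round(2))
# world positions per cam of sieve in w6
E
```

```text
pan 1950 1009 top -8.1 xrange -29.1 26.6 fit [-0.92  0.23 26.11]
sieve 1527 982 top -5.7 xrange -26.0 30.1 fit [ 2.38  0.19 26.08]
```

Call:
play_rows(targets=[{"tx":0.39,"ty":0.675,"tz":0,"spin":0,"gripper":1},{"tx":0.39,"ty":0.675,"tz":0,"spin":0,"gripper":1},{"tx":0.39,"ty":0.675,"tz":0,"spin":0,"gripper":1},{"tx":0.39,"ty":0.675,"tz":0,"spin":0,"gripper":1},{"tx":0.39,"ty":0.675,"tz":0,"spin":0,"gripper":1}])

```text
clock: 10.7
position: [554.4, -141.5, 150.0]
ee_rot: [0.128, 0.992, -0.0, -0.0]
contact_force: [0.4, -1.0, -0.9]
gripper_width: 54.3
```

```bash
python3 - <<'E'
from h import *
go(502.6,46.6,110,75)
E
```

```text
t 10.7 pos [ 554.4 -141.5  150. ] yaw 75.3 tilt 0.04 j6 -1.86 w 54.3 F [ 0.4 -1.  -0.9] | t [0.392 0.675 0.16 ] spin 0.006
```

Call:
play_rows(targets=[{"tx":0.392,"ty":0.675,"tz":0,"spin":0.005,"gripper":1},{"tx":0.392,"ty":0.675,"tz":0,"spin":0.005,"gripper":1},{"tx":0.392,"ty":0.675,"tz":0,"spin":0.005,"gripper":1},{"tx":0.392,"ty":0.675,"tz":0.1,"spin":0.005,"gripper":1},{"tx":0.392,"ty":0.675,"tz":0.16,"spin":0.005,"gripper":1},{"tx":0.392,"ty":0.675,"tz":0.16,"spin":0.005,"gripper":1},{"tx":0.392,"ty":0.675,"tz":0.16,"spin":0.005,"gripper":1}])

```text
clock: 11.58
position: [503.7, 45.6, 110.6]
ee_rot: [0.132, 0.991, 0.0, 0.0]
contact_force: [0.2, -0.4, -0.6]
gripper_width: 54.2
```

```bash
python3 - <<'E'
from h import *
go(502.6,46.6,59,75)
E
```

```text
t 11.57 pos [503.7  45.6 110.6] yaw 74.9 tilt 0.04 j6 -2.25 w 54.2 F [ 0.2 -0.4 -0.6] | t [0.005 0.003 0.206] spin -0.003
```

Call:
play_rows(targets=[{"tx":0.005,"ty":0.003,"tz":0.1,"spin":0,"gripper":1},{"tx":0.005,"ty":0.003,"tz":0.18,"spin":0,"gripper":1},{"tx":0.005,"ty":0.003,"tz":0.2,"spin":0,"gripper":1},{"tx":0.005,"ty":0.003,"tz":0.2,"spin":0,"gripper":1},{"tx":0.005,"ty":0.003,"tz":0.2,"spin":0,"gripper":1}])

```text
clock: 12.2
position: [502.6, 47.5, 61.3]
ee_rot: [0.131, 0.991, 0.0, 0.001]
contact_force: [0.3, -0.7, -0.7]
gripper_width: 54.3
```

```bash
python3 - <<'E'
from h import *
for i in range(3): go(502.6,46.6,56,75); d=grab('scene','s%d'%i)
f=cv2.cvtColor(d['frame'],cv2.COLOR_RGB2BGR)
u,v=proj(d,(500,47,28)).astype(int);print(u,v)
cv2.imwrite('pics/s2c.png',cv2.resize(f[v-60:v+60,u-80:u+80],None,fx=5,fy=5,interpolation=cv2.INTER_CUBIC))
E
```

```text
t 12.2 pos [502.6  47.5  61.3] yaw 75.0 tilt 0.12 j6 -2.25 w 54.3 F [ 0.3 -0.7 -0.7] | t [-0.001 -0.004  0.021] spin -0.001
t 12.25 pos [502.4  47.5  61.2] yaw 75.0 tilt 0.12 j6 -2.25 w 54.0 F [-1.1 -0.3 -1. ] | t [-0.002 -0.003  0.021] spin -0.001
t 12.3 pos [502.3  47.5  61.1] yaw 75.0 tilt 0.1 j6 -2.25 w 54.1 F [ 0.7  0.7 -1.6] | t [-0.002 -0.003  0.021] spin -0.001
278 204
```

View pics/s2c.png

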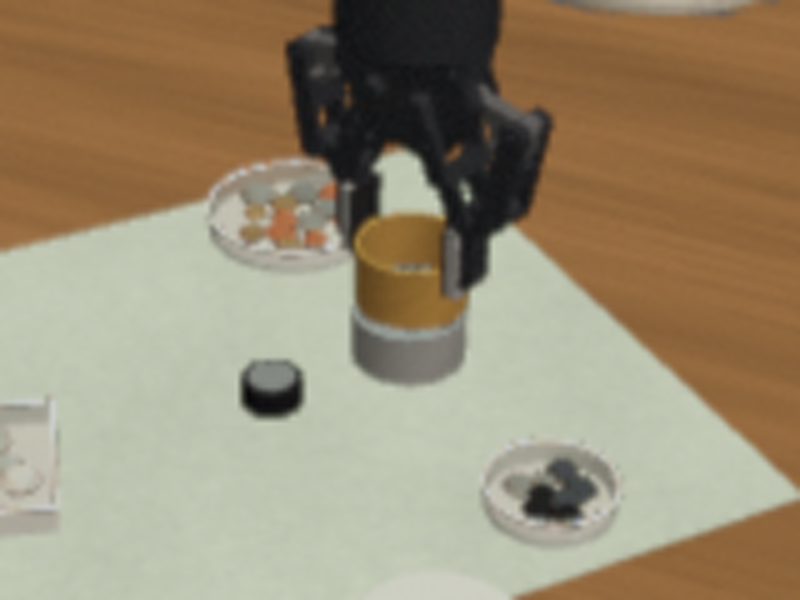

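The sieve hangs just over the pan, with its edges at columns 356–469 against the pan's 352–466. It is about 1 mm too far in y, so I correct that and lower.

Call:
play_rows(targets=[{"tx":-0.001,"ty":-0.004,"tz":0.008,"spin":0,"gripper":1},{"tx":-0.001,"ty":-0.004,"tz":0.014,"spin":0,"gripper":1},{"tx":-0.001,"ty":-0.004,"tz":0.014,"spin":0,"gripper":1}])

```text
clock: 12.72
position: [501.5, 46.3, 56.6]
ee_rot: [0.131, 0.991, -0.0, -0.0]
contact_force: [0.7, 0.1, 0.1]
gripper_width: 54.0
```

Call:
play_rows(targets=[{"tx":0,"ty":0,"tz":0.006,"spin":0,"gripper":1},{"tx":0,"ty":0,"tz":0.006,"spin":0,"gripper":1}])

```text
clock: 12.98
position: [501.8, 46.4, 56.0]
ee_rot: [0.131, 0.991, -0.0, 0.0]
contact_force: [-1.4, 0.8, 4.1]
gripper_width: 54.2
```

Contact comes at the expected height (z = 56, 4 N). I check with the scene camera before releasing.

```bash
python3 - <<'E'
from h import *
d=grab('scene','s3')
f=cv2.cvtColor(d['frame'],cv2.COLOR_RGB2BGR)
u,v=proj(d,(500,47,28)).astype(int)
cv2.imwrite('pics/s3c.png',cv2.resize(f[v-45:v+45,u-60:u+60],None,fx=6,fy=6,interpolation=cv2.INTER_CUBIC))
go(502.6,46.6,56,75)
E
```

```text
t 13.03 pos [501.8  46.4  56. ] yaw 75.0 tilt 0.01 j6 -2.25 w 53.8 F [-2.2  0.3  5.2] | t [-0.003  0.002 -0.   ] spin -0.0
```

View pics/s3c.png

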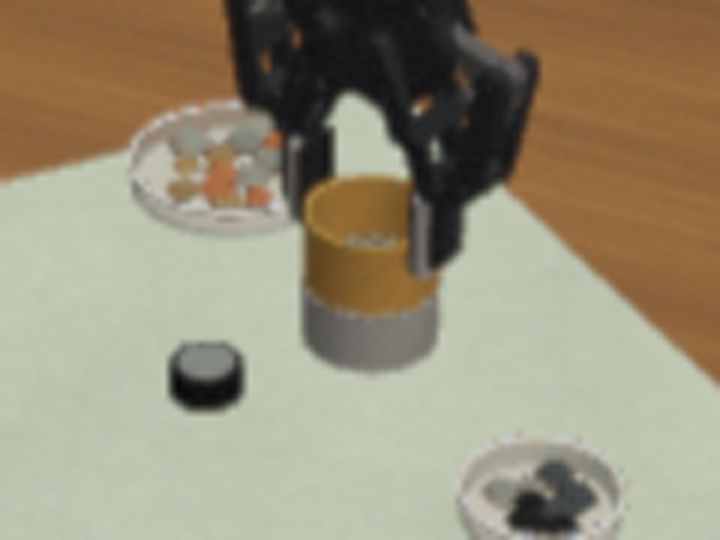

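The sieve sits on the pan with its edges flush (about columns 303–438 for both). I release and rise.

Call:
play_rows(targets=[{"tx":0,"ty":0,"tz":-0.002,"spin":0,"gripper":-1},{"tx":0,"ty":0,"tz":-0.002,"spin":0,"gripper":-1},{"tx":0,"ty":0,"tz":-0.002,"spin":0,"gripper":-1},{"tx":0,"ty":0,"tz":-0.002,"spin":0,"gripper":-1},{"tx":0,"ty":0,"tz":-0.2,"spin":0,"gripper":-1},{"tx":0,"ty":0,"tz":-0.45,"spin":0,"gripper":-1},{"tx":0,"ty":0,"tz":-0.5,"spin":0,"gripper":-1},{"tx":0,"ty":0,"tz":-0.5,"spin":0,"gripper":-1},{"tx":0,"ty":0,"tz":-0.5,"spin":0,"gripper":-1}])

```text
clock: 14.15
position: [500.5, 46.0, 178.5]
ee_rot: [0.131, 0.991, -0.001, -0.002]
contact_force: [-0.7, 0.0, -1.0]
gripper_width: 85.3
```

```bash
python3 - <<'E'
from h import *
d=grab('wrist','w7')
go(610,293,180,75)
for n,xy,r,a,b in [('sieve top',(500,46.8),45,54,70),('loupe',(562,4),30,10,25),('large',(420,-56),55,9,25),('small',(578,150),40,9,20),('square',(676,-91),62,6,25)]:
    q=obj(d,xy,r,a,b)
    if len(q)>3: print(n,len(q),circ(q),q[:,2].max())
s=grab('scene','s4');f=cv2.cvtColor(s['frame'],cv2.COLOR_RGB2BGR)
u,v=proj(s,(500,47,28)).astype(int)
a=cv2.resize(f[v-45:v+45,u-60:u+60],None,fx=4,fy=4,interpolation=cv2.INTER_CUBIC)
w=cv2.cvtColor(d['frame'],cv2.COLOR_RGB2BGR);w=cv2.resize(w,(400,300))
cv2.imwrite('pics/m7.png',np.vstack([a[:, :400],w][::1]) [:600])
E
```

```text
t 14.2 pos [500.6  46.  178.4] yaw 74.9 tilt 0.23 j6 -2.25 w 85.2 F [ 0.2 -0.3  0.5] | t [-0.166  1.068 -0.009] spin -0.001
sieve top 716 (array([499.62329102,  47.16153717]), 28.020700454711914, array([500.26491726,  46.88359924,  59.89109883])) 63.15097170543169
loupe 496 (array([564.69012451,   5.66882181]), 15.286093711853027, array([562.97500115,   6.11718552,  16.09648762])) 18.939847443084968
large 3202 (array([420.98254395, -54.52338028]), 46.18403244018555, array([416.68657994, -56.80160609,  12.59870757])) 18.27211895391389
small 1245 (array([580.01098633, 150.85884094]), 31.318368911743164, array([578.94728034, 153.93317296,  12.4666108 ])) 17.83920347614109
square 902 (array([661.02294922, -79.56897736]), 37.972774505615234, array([656.10048963, -81.62592054,  11.42526681])) 17.247108848545523
```

View pics/m7.png

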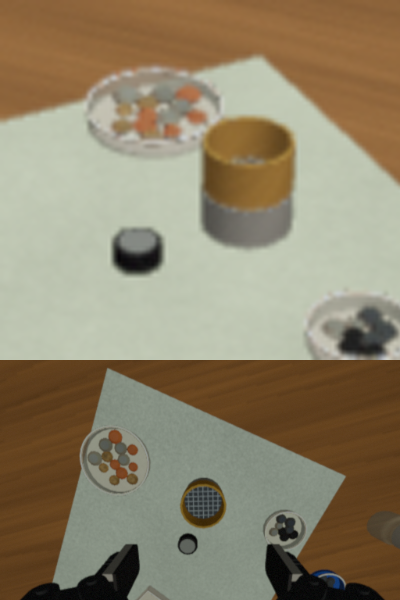

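The sieve stands upright on the pan: its top is at z≈60 and its centre is within about 1 mm of the pan's. The loupe has not moved. Next is the jar.

Call:
play_rows(targets=[{"tx":-0.083,"ty":0.53,"tz":0,"spin":-0.67,"gripper":-1},{"tx":-0.083,"ty":0.53,"tz":0,"spin":-0.67,"gripper":-1},{"tx":-0.083,"ty":0.53,"tz":0,"spin":-0.67,"gripper":-1},{"tx":-0.083,"ty":0.53,"tz":0,"spin":-0.67,"gripper":-1}])

```text
clock: 14.75
position: [555.7, 169.5, 178.3]
ee_rot: [-0.131, 0.991, -0.001, -0.002]
contact_force: [0.5, 0.3, 0.1]
gripper_width: 86.0
```

```bash
python3 - <<'E'
from h import *
go(611,294,180,105)
E
```

```text
t 14.75 pos [555.7 169.5 178.3] yaw 105.1 tilt 0.2 j6 -1.88 w 86.0 F [0.5 0.3 0.1] | t [-0.343  0.423 -0.008] spin 0.002
```

Call:
play_rows(targets=[{"tx":-0.343,"ty":0.423,"tz":0,"spin":0,"gripper":-1},{"tx":-0.343,"ty":0.423,"tz":0,"spin":0,"gripper":-1},{"tx":-0.343,"ty":0.423,"tz":0,"spin":0,"gripper":-1},{"tx":-0.343,"ty":0.423,"tz":0,"spin":0,"gripper":-1},{"tx":-0.343,"ty":0.423,"tz":0,"spin":0,"gripper":-1}])

```text
clock: 15.38
position: [610.7, 291.6, 180.2]
ee_rot: [-0.13, 0.991, -0.0, -0.001]
contact_force: [-0.2, -0.8, 0.3]
gripper_width: 85.6
```

```bash
python3 - <<'E'
from h import *
d=grab('wrist','w8')
q=obj(d,(610.5,294),40,54,70);c,r,m=circ(q);print(len(q),c,r,m,q[:,2].max())
go(m[0],m[1],30,105);go(c[0],c[1],30,105)
E
```

```text
1346 [611.31134033 295.34884644] 19.894651412963867 [610.51458348 295.12626074  60.80175673] 62.86213282638789
t 15.43 pos [610.9 291.6 180.6] yaw 105.0 tilt 0.04 j6 -1.99 w 85.5 F [ 0.1  0.8 -0.6] | t [-0.003  0.014  0.602] spin -0.0
t 15.43 pos [610.9 291.6 180.6] yaw 105.0 tilt 0.04 j6 -1.99 w 85.5 F [ 0.1  0.8 -0.6] | t [-0.006  0.014  0.602] spin -0.0
```

View pics/w8.png

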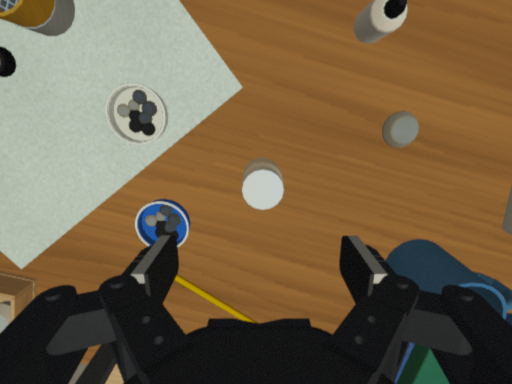

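The jar cap is at (263,188) with its top at z≈61, and there is room for the fingers. I descend and grip.

Call:
play_rows(targets=[{"tx":-0.004,"ty":0.014,"tz":0.22,"spin":0,"gripper":-1},{"tx":-0.004,"ty":0.014,"tz":0.42,"spin":0,"gripper":-1},{"tx":-0.004,"ty":0.014,"tz":0.56,"spin":0,"gripper":-1},{"tx":-0.004,"ty":0.014,"tz":0.6,"spin":0,"gripper":-1},{"tx":-0.004,"ty":0.014,"tz":0.6,"spin":0,"gripper":-1},{"tx":-0.004,"ty":0.014,"tz":0.6,"spin":0,"gripper":1},{"tx":-0.004,"ty":0.014,"tz":0.6,"spin":0,"gripper":1},{"tx":-0.004,"ty":0.014,"tz":0.6,"spin":0,"gripper":1},{"tx":-0.004,"ty":0.014,"tz":0.6,"spin":0,"gripper":1},{"tx":-0.004,"ty":0.014,"tz":0.6,"spin":0,"gripper":1},{"tx":-0.004,"ty":0.014,"tz":0.6,"spin":0,"gripper":1}])

```text
clock: 16.8
position: [612.4, 297.6, 32.5]
ee_rot: [-0.132, 0.991, 0.001, 0.002]
contact_force: [-0.9, -0.5, 5.5]
gripper_width: 41.3
```

```bash
python3 - <<'E'
from h import *
go(611,295.2,150,105)
E
```

```text
t 16.8 pos [612.4 297.6  32.5] yaw 105.1 tilt 0.19 j6 -2.0 w 41.3 F [-0.9 -0.5  5.5] | t [ 0.006 -0.008 -0.47 ] spin 0.003
```

Call:
play_rows(targets=[{"tx":0,"ty":0,"tz":-0.1,"spin":0,"gripper":1},{"tx":0,"ty":0,"tz":-0.3,"spin":0,"gripper":1},{"tx":0,"ty":0,"tz":-0.45,"spin":0,"gripper":1},{"tx":0,"ty":0,"tz":-0.45,"spin":0,"gripper":1},{"tx":0,"ty":0,"tz":-0.45,"spin":0,"gripper":1}])

```text
clock: 17.42
position: [610.4, 296.6, 141.6]
ee_rot: [-0.131, 0.991, -0.0, -0.001]
contact_force: [-0.8, -0.4, -2.4]
gripper_width: 40.8
```

```bash
cat >> h.py <<'E'
def inhand(tag,tag_new=True):
    d=grab('wrist',tag) if tag_new else load(tag)
    s=read_state();R=Ro.from_quat(s['ee_rot']).as_matrix();p=np.array(s['position'])
    return d,(cloud(d)-p)@R
E
python3 - <<'E'
from h import *
d,t=inhand('w9')
q=t[(np.hypot(t[...,0],t[...,1])<28)&(abs(t[...,1])<18)&(t[...,2]>-36)&(t[...,2]<-18)]
top=np.percentile(q[:,2],3);r=q[q[:,2]<np.median(q[:,2])+3]
print(len(q),len(r),top,r.min(0),r.max(0),r.mean(0),circ(r))
go(628.3,30.2,140,110)
E
```

```text
6360 5759 -30.09622379763721 [-19.28632795 -17.98884727 -31.45447437] [ 21.0254245   17.99647511 -26.07142166] [  2.17876763   0.08245336 -29.06680907] (array([0.75330949, 0.48251981]), 20.273754119873047, array([  2.17876763,   0.08245336, -29.06680907]))
t 17.48 pos [610.2 296.4 140.9] yaw 105.1 tilt 0.21 j6 -2.0 w 41.1 F [ 0.3 -0.2 -1.8] | t [ 0.207 -1.047  0.005] spin -0.109
```

View pics/w9.png

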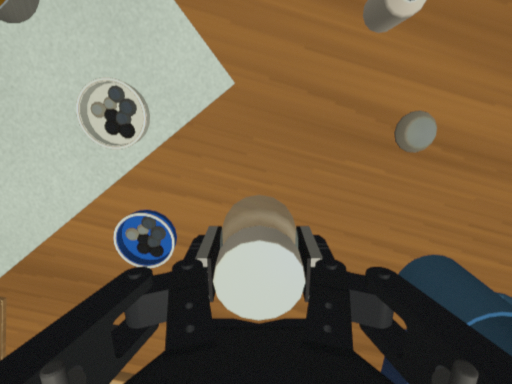

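Call:
play_rows(targets=[{"tx":0.1,"ty":-0.52,"tz":0,"spin":-0.11,"gripper":1},{"tx":0.1,"ty":-0.52,"tz":0,"spin":-0.11,"gripper":1},{"tx":0.1,"ty":-0.52,"tz":0,"spin":-0.11,"gripper":1},{"tx":0.205,"ty":-1.0,"tz":0,"spin":-0.11,"gripper":1},{"tx":0.205,"ty":-1.0,"tz":0,"spin":-0.11,"gripper":1},{"tx":0.205,"ty":-1.0,"tz":0,"spin":-0.11,"gripper":1},{"tx":0.205,"ty":-1.0,"tz":0,"spin":-0.11,"gripper":1}])

```text
clock: 18.35
position: [626.8, 42.5, 141.6]
ee_rot: [-0.174, 0.985, 0.0, -0.001]
contact_force: [-0.3, 0.2, -0.6]
gripper_width: 41.4
```

```bash
python3 - <<'E'
from h import *
go(630,31.1,36,110)
E
```

```text
t 18.35 pos [626.8  42.5 141.6] yaw 110.0 tilt 0.1 j6 -1.55 w 41.4 F [-0.3  0.2 -0.6] | t [ 0.003 -0.047  0.422] spin 0.001
```

Call:
play_rows(targets=[{"tx":0.003,"ty":-0.047,"tz":0.05,"spin":0,"gripper":1},{"tx":0.003,"ty":-0.047,"tz":0.25,"spin":0,"gripper":1},{"tx":0.003,"ty":-0.047,"tz":0.37,"spin":0,"gripper":1},{"tx":0.003,"ty":-0.047,"tz":0.41,"spin":0,"gripper":1},{"tx":0.003,"ty":-0.047,"tz":0.415,"spin":0,"gripper":1},{"tx":0.003,"ty":-0.047,"tz":0.415,"spin":0,"gripper":1}])

```text
clock: 19.1
position: [631.5, 31.5, 40.3]
ee_rot: [-0.175, 0.985, 0.0, 0.001]
contact_force: [0.7, -0.4, -1.0]
gripper_width: 40.8
```

```bash
python3 - <<'E'
from h import *
go(630,31.1,32.5,110)
E
```

```text
t 19.1 pos [631.5  31.5  40.3] yaw 110.1 tilt 0.15 j6 -1.53 w 40.8 F [ 0.7 -0.4 -1. ] | t [0.006 0.001 0.031] spin 0.002
```

Call:
play_rows(targets=[{"tx":0.006,"ty":0,"tz":0.015,"spin":0,"gripper":1},{"tx":0.006,"ty":0,"tz":0.024,"spin":0,"gripper":1},{"tx":0.006,"ty":0,"tz":0.028,"spin":0,"gripper":1},{"tx":0.006,"ty":0,"tz":0.028,"spin":0,"gripper":1}])

```text
clock: 19.6
position: [629.0, 30.4, 32.6]
ee_rot: [-0.174, 0.985, -0.0, 0.0]
contact_force: [-1.3, 0.5, 2.9]
gripper_width: 40.9
```

Call:
play_rows(targets=[{"tx":0,"ty":0,"tz":0.006,"spin":0,"gripper":1},{"tx":0,"ty":0,"tz":0.006,"spin":0,"gripper":1}])

```text
clock: 19.85
position: [629.0, 30.4, 32.5]
ee_rot: [-0.174, 0.985, -0.0, 0.0]
contact_force: [-4.3, 0.5, 9.7]
gripper_width: 41.0
```

Call:
play_rows(targets=[{"tx":0,"ty":0,"tz":-0.006,"spin":0,"gripper":-1},{"tx":0,"ty":0,"tz":-0.006,"spin":0,"gripper":-1},{"tx":0,"ty":0,"tz":-0.006,"spin":0,"gripper":-1},{"tx":0,"ty":0,"tz":-0.006,"spin":0,"gripper":-1},{"tx":0,"ty":0,"tz":-0.2,"spin":0,"gripper":-1},{"tx":0,"ty":0,"tz":-0.45,"spin":0,"gripper":-1},{"tx":0,"ty":0,"tz":-0.6,"spin":0,"gripper":-1},{"tx":0,"ty":0,"tz":-0.6,"spin":0,"gripper":-1},{"tx":0,"ty":0,"tz":-0.6,"spin":0,"gripper":-1}])

```text
clock: 20.98
position: [628.3, 30.4, 179.7]
ee_rot: [-0.174, 0.985, 0.0, -0.001]
contact_force: [0.2, -0.6, -0.4]
gripper_width: 85.2
```

```bash
python3 - <<'E'
from h import *
d=grab('wrist','w10')
go(437,357.5,190,110)
for n,xy,r,a,b in [('jar',(629,31),40,54,70),('sieve top',(500,46.8),45,54,70),('loupe',(562,4),30,10,25),('small',(578,150),40,9,20),('square',(676,-91),62,6,25)]:
    q=obj(d,xy,r,a,b)
    if len(q)>3: print(n,len(q),circ(q),q[:,2].max()); 
    if n=='square' and len(q)>3: print(cv2.minAreaRect(q[:,:2].astype(np.float32)))
E
```

```text
t 21.02 pos [628.1  30.3 179. ] yaw 110.0 tilt 0.17 j6 -1.53 w 85.5 F [-0.7 -0.5  0.1] | t [ 0.27   1.491 -0.042] spin 0.001
jar 1357 (array([628.20440674,  30.12966347]), 19.94243049621582, array([627.17076492,  29.86295695,  60.83633831])) 62.844673917965444
sieve top 1082 (array([499.93719482,  46.80132294]), 27.987760543823242, array([497.18939133,  47.33977935,  59.89538448])) 63.13318364074997
loupe 663 (array([564.63323975,   5.11000586]), 14.781874656677246, array([564.62480353,   5.12880017,  16.62673521])) 18.840638600002887
small 1499 (array([580.31750488, 150.69282532]), 31.46091651916504, array([579.21942801, 152.82044361,  12.68047792])) 17.925110804370163
square 3076 (array([678.47485352, -89.63696289]), 56.35517120361328, array([678.13650059, -91.09777019,  12.31769874])) 17.90871027834434
((678.6201782226562, -89.740966796875), (80.50555419921875, 80.88925170898438), 33.28281784057617)
```

View pics/w10.png

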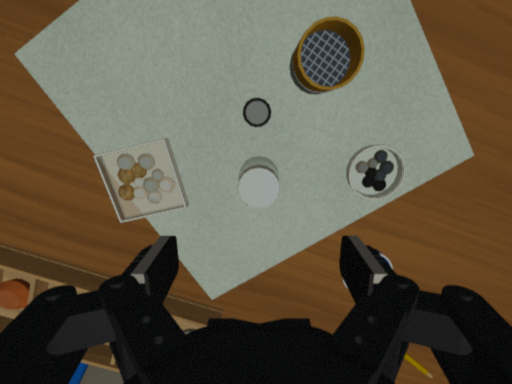

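The jar stands upright at (258,188) in the wrist view. It is within 1.5 mm of the midpoint between the small and square dishes as measured there, and the other things have not moved. Now the dropper.

Call:
play_rows(targets=[{"tx":0.135,"ty":0.745,"tz":-0.04,"spin":-0.78,"gripper":-1},{"tx":0.135,"ty":0.745,"tz":-0.04,"spin":-0.78,"gripper":-1},{"tx":0.135,"ty":0.745,"tz":-0.04,"spin":-0.78,"gripper":-1},{"tx":0.135,"ty":0.745,"tz":-0.04,"spin":-0.78,"gripper":-1},{"tx":0.135,"ty":0.745,"tz":-0.04,"spin":-0.78,"gripper":-1}])

```text
clock: 21.65
position: [532.5, 194.3, 189.1]
ee_rot: [-0.463, 0.886, -0.0, -0.001]
contact_force: [0.1, -0.1, 0.2]
gripper_width: 85.5
```

```bash
python3 - <<'E'
from h import *
go(437,357,190,145)
E
```

```text
t 21.65 pos [532.5 194.3 189.1] yaw 145.2 tilt 0.17 j6 -1.24 w 85.5 F [ 0.1 -0.1  0.2] | t [-0.317  0.685 -0.004] spin 0.005
```

Call:
play_rows(targets=[{"tx":-0.317,"ty":0.685,"tz":0,"spin":0,"gripper":-1},{"tx":-0.317,"ty":0.685,"tz":0,"spin":0,"gripper":-1},{"tx":-0.317,"ty":0.685,"tz":0,"spin":0,"gripper":-1},{"tx":-0.317,"ty":0.685,"tz":0,"spin":0,"gripper":-1},{"tx":-0.317,"ty":0.685,"tz":0,"spin":0,"gripper":-1},{"tx":-0.317,"ty":0.685,"tz":0,"spin":0,"gripper":-1}])

```text
clock: 22.4
position: [438.9, 355.3, 190.0]
ee_rot: [-0.462, 0.887, -0.0, -0.001]
contact_force: [0.7, 0.0, -0.1]
gripper_width: 85.5
```

```bash
python3 - <<'E'
from h import *
d=grab('wrist','w11')
for a,b in((30,47),(56,75)):
    q=obj(d,(437,357),30,a,b);c,r,m=circ(q);print(len(q),c,r,m,q[:,2].max())
go(437,357,24,145)
E
```

```text
226 [436.75918579 357.88253784] 15.753857612609863 [433.72028237 352.47269811  42.8682008 ] 46.993955497520034
181 [436.79446411 357.87811279] 7.483455657958984 [435.97372498 356.73544928  63.9312476 ] 70.64220847861748
t 22.45 pos [438.9 355.3 190.3] yaw 145.0 tilt 0.05 j6 -1.58 w 85.3 F [-0.3 -0.4 -0. ] | t [-0.002  0.01   0.665] spin 0.0
```

View pics/w11.png

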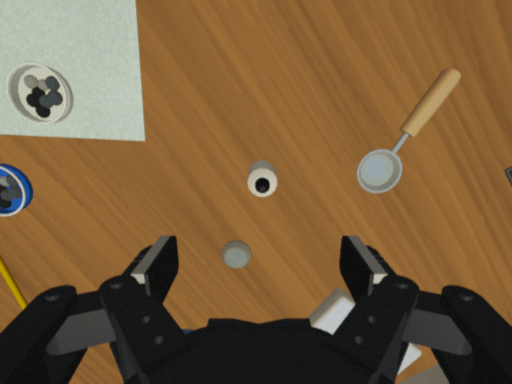

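The dropper is at (262,181), with its shoulder at z≈44 and tip at z≈68, as listed, and the fingers have room. I descend and grip.

Call:
play_rows(targets=[{"tx":-0.004,"ty":0.012,"tz":0.22,"spin":0,"gripper":-1},{"tx":-0.004,"ty":0.012,"tz":0.44,"spin":0,"gripper":-1},{"tx":-0.004,"ty":0.012,"tz":0.6,"spin":0,"gripper":-1},{"tx":-0.004,"ty":0.012,"tz":0.66,"spin":0,"gripper":-1},{"tx":-0.004,"ty":0.012,"tz":0.66,"spin":0,"gripper":-1},{"tx":-0.004,"ty":0.012,"tz":0.66,"spin":0,"gripper":1},{"tx":-0.004,"ty":0.012,"tz":0.66,"spin":0,"gripper":1},{"tx":-0.004,"ty":0.012,"tz":0.66,"spin":0,"gripper":1},{"tx":-0.004,"ty":0.012,"tz":0.66,"spin":0,"gripper":1},{"tx":-0.004,"ty":0.012,"tz":0.66,"spin":0,"gripper":1},{"tx":-0.004,"ty":0.012,"tz":0.66,"spin":0,"gripper":1},{"tx":-0.004,"ty":0.012,"tz":0.66,"spin":0,"gripper":1}])

```text
clock: 23.95
position: [436.7, 360.0, 26.9]
ee_rot: [-0.463, 0.886, 0.0, 0.001]
contact_force: [-0.9, -0.6, 7.1]
gripper_width: 30.4
```

```bash
python3 - <<'E'
from h import *
go(436.8,357.8,24,145)
E
```

```text
t 23.95 pos [436.7 360.   26.9] yaw 145.2 tilt 0.12 j6 -1.58 w 30.4 F [-0.9 -0.6  7.1] | t [ 0.007 -0.005  0.012] spin 0.004
```

Call:
play_rows(targets=[{"tx":0,"ty":0,"tz":-0.1,"spin":0,"gripper":1},{"tx":0,"ty":0,"tz":-0.3,"spin":0,"gripper":1},{"tx":0,"ty":0,"tz":-0.5,"spin":0,"gripper":1},{"tx":0,"ty":0,"tz":-0.56,"spin":0,"gripper":1},{"tx":0,"ty":0,"tz":-0.56,"spin":0,"gripper":1},{"tx":0,"ty":0,"tz":-0.56,"spin":0,"gripper":1}])

```text
clock: 24.7
position: [435.3, 358.3, 163.6]
ee_rot: [-0.463, 0.886, -0.001, -0.002]
contact_force: [-0.6, 0.1, -0.4]
gripper_width: 30.1
```

```bash
python3 - <<'E'
from h import *
d,t=inhand('w12')
for a,b in ((-45,-35),(-21,-14)):
    q=t[(np.hypot(t[...,0],t[...,1])<22)&(abs(t[...,1])<14)&(t[...,2]>a)&(t[...,2]<b)]
    if len(q)>4: print(len(q),q.min(0),q.max(0),circ(q))
go(500,140,165,145)
E
```

```text
698 [ -2.30552868  -6.00072593 -43.64263903] [  7.54192822   6.09718538 -35.00425202] (array([ 1.76637208, -0.06335168]), 6.282787799835205, array([  3.2494903 ,  -0.05835774, -39.18789153]))
979 [-11.45692708 -13.99854921 -20.99869747] [ 17.22707958  13.92645698 -14.01075915] (array([ 1.58762074, -0.13659272]), 15.813895225524902, array([ 10.61860077,  -0.05900482, -18.67123245]))
t 24.75 pos [435.4 358.4 163.5] yaw 145.1 tilt 0.24 j6 -1.58 w 30.3 F [ 0.6  0.9 -1.3] | t [ 0.569 -0.711 -0.004] spin 0.003
```

View pics/w12.png

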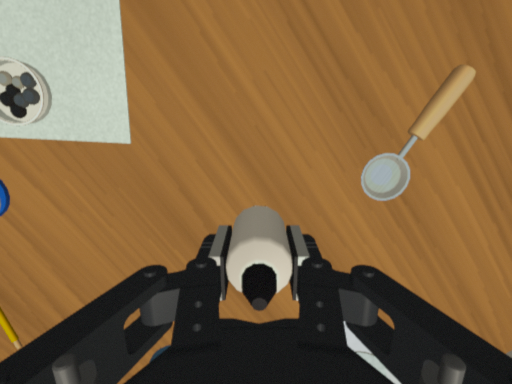

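Call:
play_rows(targets=[{"tx":0.57,"ty":-0.71,"tz":0,"spin":0,"gripper":1},{"tx":0.57,"ty":-0.71,"tz":0,"spin":0,"gripper":1},{"tx":0.57,"ty":-0.71,"tz":0,"spin":0,"gripper":1},{"tx":0.57,"ty":-0.71,"tz":0,"spin":0,"gripper":1},{"tx":0.57,"ty":-0.71,"tz":0,"spin":0,"gripper":1}])

```text
clock: 25.38
position: [500.1, 138.1, 163.8]
ee_rot: [-0.461, 0.887, -0.0, -0.002]
contact_force: [-0.0, 0.5, -0.6]
gripper_width: 30.5
```

```bash
python3 - <<'E'
from h import *
go(550.8,-70.8,165,145)
E
```

```text
t 25.38 pos [500.1 138.1 163.8] yaw 144.9 tilt 0.22 j6 -1.19 w 30.5 F [-0.   0.5 -0.6] | t [ 0.567 -0.646 -0.004] spin -0.002
```

Call:
play_rows(targets=[{"tx":0.567,"ty":-0.646,"tz":0,"spin":0,"gripper":1},{"tx":0.567,"ty":-0.646,"tz":0,"spin":0,"gripper":1},{"tx":0.567,"ty":-0.646,"tz":0,"spin":0,"gripper":1},{"tx":0.567,"ty":-0.646,"tz":0,"spin":0,"gripper":1},{"tx":0.567,"ty":-0.646,"tz":0.2,"spin":0,"gripper":1},{"tx":0.567,"ty":-0.646,"tz":0.4,"spin":0,"gripper":1},{"tx":0.567,"ty":-0.646,"tz":0.48,"spin":0,"gripper":1},{"tx":0.567,"ty":-0.646,"tz":0.48,"spin":0,"gripper":1},{"tx":0.567,"ty":-0.646,"tz":0.48,"spin":0,"gripper":1}])

```text
clock: 26.5
position: [552.8, -67.1, 46.0]
ee_rot: [-0.463, 0.886, -0.0, 0.0]
contact_force: [-0.3, -1.2, -0.5]
gripper_width: 30.3
```

```bash
python3 - <<'E'
from h import *
go(550.8,-70.8,27,145)
E
```

```text
t 26.5 pos [552.8 -67.1  46. ] yaw 145.2 tilt 0.05 j6 -0.78 w 30.3 F [-0.3 -1.2 -0.5] | t [ 0.017 -0.002  0.076] spin 0.005
```

Call:
play_rows(targets=[{"tx":0.017,"ty":-0.002,"tz":0.02,"spin":0,"gripper":1},{"tx":0.017,"ty":-0.002,"tz":0.05,"spin":0,"gripper":1},{"tx":0.017,"ty":-0.002,"tz":0.065,"spin":0,"gripper":1},{"tx":0.017,"ty":-0.002,"tz":0.07,"spin":0,"gripper":1},{"tx":0.017,"ty":-0.002,"tz":0.07,"spin":0,"gripper":1}])

```text
clock: 27.12
position: [550.1, -71.5, 28.0]
ee_rot: [-0.463, 0.886, -0.0, -0.0]
contact_force: [-0.3, 0.3, -1.5]
gripper_width: 30.4
```

```bash
python3 - <<'E'
from h import *
go(550.8,-70.8,26.9,145)
E
```

```text
t 27.12 pos [550.1 -71.5  28. ] yaw 145.2 tilt 0.0 j6 -0.77 w 30.4 F [-0.3  0.3 -1.5] | t [-0.004 -0.001  0.004] spin 0.004
```

Call:
play_rows(targets=[{"tx":-0.002,"ty":0,"tz":0.006,"spin":0,"gripper":1},{"tx":-0.002,"ty":0,"tz":0.006,"spin":0,"gripper":1}])

```text
clock: 27.38
position: [550.6, -71.1, 27.0]
ee_rot: [-0.463, 0.886, -0.0, 0.0]
contact_force: [-1.5, -0.3, 3.3]
gripper_width: 30.5
```

Call:
play_rows(targets=[{"tx":0,"ty":0,"tz":0,"spin":0,"gripper":-0.35},{"tx":0,"ty":0,"tz":0,"spin":0,"gripper":-0.35},{"tx":0,"ty":0,"tz":0,"spin":0,"gripper":-0.35},{"tx":0,"ty":0,"tz":0,"spin":0,"gripper":-0.35},{"tx":0,"ty":0,"tz":-0.2,"spin":0,"gripper":-0.35},{"tx":0,"ty":0,"tz":-0.45,"spin":0,"gripper":-0.35},{"tx":0,"ty":0,"tz":-0.6,"spin":0,"gripper":-0.35},{"tx":0,"ty":0,"tz":-0.6,"spin":0,"gripper":-0.35},{"tx":0,"ty":0,"tz":-0.6,"spin":0,"gripper":-0.35}])

```text
clock: 28.5
position: [549.6, -71.0, 175.9]
ee_rot: [-0.463, 0.886, 0.0, -0.001]
contact_force: [-1.0, 0.5, -0.2]
gripper_width: 57.4
```

```bash
python3 - <<'E'
from h import *
d=grab('wrist','w13')
go(400,-420,240,145)
for n,xy,r,a,b in [('drop',(550,-72),30,30,47),('tip',(550,-72),30,56,75),('jar',(629,31),40,54,70),('sieve top',(500,46.8),45,54,70),('loupe',(562,4),30,10,25),('small',(578,150),40,9,20),('large',(420,-56),55,9,25),('square',(676,-91),62,6,25)]:
    q=obj(d,xy,r,a,b)
    if len(q)>3: print(n,len(q),circ(q),q[:,2].max()); 
    if n=='square' and len(q)>3: print(cv2.minAreaRect(q[:,:2].astype(np.float32)))
E
```

```text
t 28.55 pos [549.4 -71.1 175.2] yaw 145.1 tilt 0.16 j6 -0.77 w 57.7 F [-0.1 -0.8 -0.2] | t [ 1.487 -0.307 -0.258] spin 0.003
drop 242 (array([549.95452881, -72.25839233]), 15.828197479248047, array([545.99653699, -77.494692  ,  42.88767546])) 46.99290898126285
tip 202 (array([550.12792969, -72.01947784]), 7.609115123748779, array([549.06787168, -73.57665069,  63.823962  ])) 70.44559837065465
jar 1040 (array([628.23126221,  29.76254463]), 20.314682006835938, array([626.84291971,  27.75948522,  60.45543772])) 63.135486118766785
sieve top 570 (array([499.39202881,  46.09167099]), 28.29906463623047, array([490.14834959,  45.03046895,  59.04761825])) 62.44446152876837
loupe 505 (array([564.98254395,   4.65903139]), 14.904592514038086, array([564.35804546,   3.21652574,  16.19185985])) 18.78961468141172
small 39 (array([596.8840332 , 127.89497375]), 10.789069175720215, array([597.06127556, 125.9432389 ,  13.43258187])) 17.3009611995737
large 3363 (array([421.43487549, -55.24779892]), 46.36815643310547, array([416.10533825, -54.84487995,  12.68337344])) 18.879231496013723
square 2642 (array([678.03686523, -90.66883087]), 55.66478729248047, array([677.99274742, -97.26057117,  12.16738902])) 17.590096822936278
((678.926025390625, -90.17044830322266), (81.32238006591797, 80.30582427978516), 32.81538009643555)
```

View pics/w13.png

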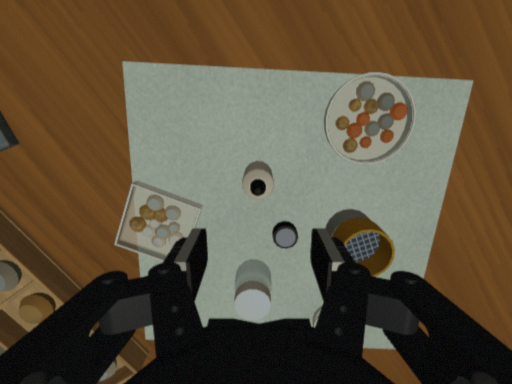

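The dropper stands upright at (258,182), within 1 mm of its midpoint. I retreat for a clear final look.

Call:
play_rows(targets=[{"tx":0,"ty":0,"tz":-0.25,"spin":0,"gripper":-0.35},{"tx":0.75,"ty":-0.15,"tz":-0.25,"spin":0,"gripper":-0.35},{"tx":0.98,"ty":-0.2,"tz":-0.25,"spin":0,"gripper":-0.35},{"tx":0.98,"ty":-0.2,"tz":-0.25,"spin":0,"gripper":-0.35},{"tx":0.98,"ty":-0.2,"tz":-0.25,"spin":0,"gripper":-0.35},{"tx":0.98,"ty":-0.2,"tz":-0.25,"spin":0,"gripper":-0.35},{"tx":0.98,"ty":-0.2,"tz":-0.25,"spin":0,"gripper":-0.35}])

```text
clock: 29.42
position: [450.9, -300.6, 237.6]
ee_rot: [-0.463, 0.887, 0.001, -0.001]
contact_force: [0.2, 0.5, -0.4]
gripper_width: 57.9
```

Call:
play_rows(targets=[{"tx":0.5,"ty":-0.1,"tz":0,"spin":0,"gripper":-0.35},{"tx":0.5,"ty":-0.1,"tz":0,"spin":0,"gripper":-0.35},{"tx":0.5,"ty":-0.1,"tz":0,"spin":0,"gripper":-0.35},{"tx":0.5,"ty":-0.1,"tz":0,"spin":0,"gripper":-0.35}])

```text
clock: 29.92
position: [401.2, -416.5, 238.4]
ee_rot: [-0.464, 0.886, 0.001, -0.0]
contact_force: [1.0, 0.2, -0.4]
gripper_width: 57.5
```

```bash
python3 - <<'E'
from h import *
go(400,-420,240)
t=grab('top','tf');s=grab('scene','sf')
C={}
for n,xy,r,a,b in [('large',(420,-56),55,9,25),('small',(578,150),40,9,20),('square',(676,-91),62,6,25),('loupe',(562,4),30,10,25),('sieve',(499.5,46),45,52,70),('jar',(628,29),40,54,70),('tip',(549,-73),30,56,75)]:
    q=obj(t,xy,r,a,b);c=circ(q);C[n]=c[0];print(n,c[0].round(1),round(c[1],1),q[:,2].max().round(1))
q=obj(t,(676,-91),62,6,25);C['square']=np.array(cv2.minAreaRect(q[:,:2].astype(np.float32))[0])
for a,b,o in(('large','small','sieve'),('small','square','jar'),('large','square','tip')): print(o,'err',(C[o]-(C[a]+C[b])/2).round(1))
q=obj(s,(501,51),45,5,26);print('scene pan',circ(q)[:2]);q=obj(s,(501,51),45,32,62);print('scene sieve',circ(q)[:2])
f=cv2.cvtColor(s['frame'],cv2.COLOR_RGB2BGR);g=cv2.cvtColor(t['frame'],cv2.COLOR_RGB2BGR)
cv2.imwrite('pics/fin.png',np.hstack([cv2.resize(f[150:310,140:360],(400,291)),cv2.resize(g[70:290,120:400],(400,291))]))
u,v=proj(s,(500,47,28)).astype(int)
cv2.imwrite('pics/fin2.png',cv2.resize(f[v-30:v+30,u-40:u+40],None,fx=8,fy=8,interpolation=cv2.INTER_CUBIC))
E
```

```text
t 29.93 pos [ 401.2 -416.5  238.4] yaw 145.2 tilt 0.08 j6 -0.08 w 57.5 F [ 1.   0.2 -0.4] | t [ 0.014 -0.004 -0.007] spin 0
large [419.3 -56.3] 46.3 17.4
small [579.  149.7] 31.3 18.6
square [676.2 -89.8] 54.6 19.1
loupe [563.    3.9] 14.5 18.3
sieve [498.3  45.6] 27.7 62.8
jar [626.6  28.9] 19.7 62.8
tip [548.9 -73. ] 7.2 69.0
sieve err [-0.8 -1.1]
jar err [-1.5 -0.4]
tip err [0.6 0.7]
scene pan (array([506.19683838,  51.17018509]), 26.827411651611328)
scene sieve (array([500.87207031,  50.08625412]), 30.100563049316406)
```

View pics/fin.png

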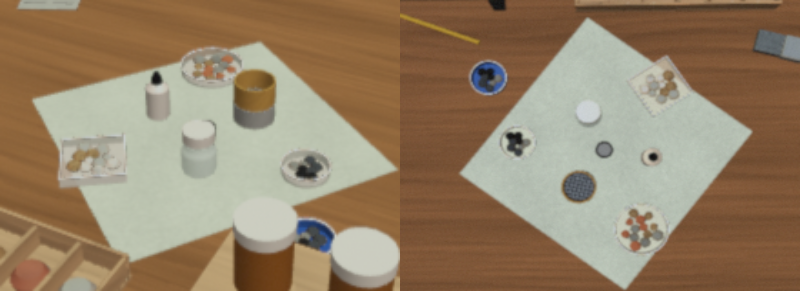

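View pics/fin2.png

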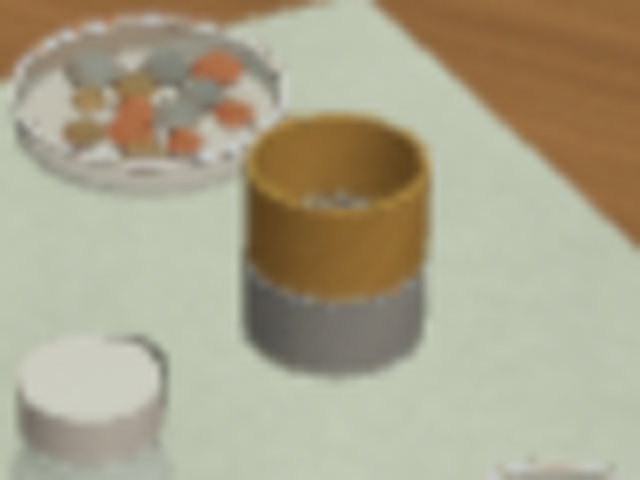

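All is in place and the loupe is unmoved. One more check of the sieve's offset from the pan, from the walls seen in the scene view.

```bash
python3 - <<'E'
from h import *
s=load('sf')
for n,a,b in(('pan',6,24),('sieve',33,55)):
    q=obj(s,(501,50),45,a,b)
    u=np.array([.92,.39]);w=np.array([-.39,.92])
    p=(q[:,:2]-[500,47])@u; k=p>8; r=q[k]
    f=least_squares(lambda v:np.hypot(r[:,0]-v[0],r[:,1]-v[1])-28,[500,47],loss='soft_l1')
    print(n,len(r),f.x.round(2),'rms',np.sqrt(np.mean(f.fun**2)).round(2))
E
```

```text
pan 140 [499.95  49.07] rms 1.28
sieve 166 [499.12  49.06] rms 1.39
```

Offset between sieve and pan is under 1 mm. I hand in.

```bash
python3 -c "
from bench import job_done,read_state
print(read_state()['clock']);print(job_done())"
```

```text
30.025
the job is handed in; nothing more can be done
None
```

The job is done and handed in at 30 s. I placed the pan, then the sieve on it, then the jar, then the dropper bottle, each upright and about midway between its two dishes.

**Positions:** in the last top view the sieve and pan are about 1.4 mm from their midpoint, the jar about 1.5 mm and the dropper about 0.9 mm.

**Sieve on pan:** wall fits in the scene view put the two centres about 0.8 mm apart, and the sieve's top is at about 60 mm, as it should be. A cruder circle fit of the scene view showed 5 mm. I set it aside because it mixes in partly hidden points, and the pictures show the walls flush.

**Loupe and forces:** the loupe is where it was at the start, to within 0.2 mm in the top view. The highest contact force I read was about 11 N.

**Disagreement:** the top and wrist cameras differ by about 1–1.5 mm, and the scene camera by 2–7 mm from the top camera in absolute position. I therefore judged each placing within a single view.

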